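# Nest the paint-mixing cups on their stand and cap them

### The arm

A 6-joint arm with a two-finger parallel gripper is mounted at the origin on a cart in front of the work surface, level with it; the furniture and walls round the work are solid. World frame = base frame: x ahead of the robot, y to its left, z up, the work surface at z = 0. Lengths are in mm, angles in rad, forces in N, time in s.
With the tool pointing down it reaches from about 275 to 1000 mm from the base axis. Payload 8.4 kg.
Tool frame: the origin (TCP) lies between the finger pads; the fingertips stand 22 mm ahead of it and the grasp point (between the pads) lies 3 mm ahead of it (r.nose_length is the z of the fingertips in the tool frame, in mm); z points along the fingers, y is the line along which they close (so a half turn about z gives the same grasp; the last joint's range is limited). The gripper opens to 85 mm and grips with 20 to 120 N. Pads are 22 mm wide; open, the fingers measure 114 mm over their backs; the gripper's body (76 mm by 85 mm) begins 54 mm behind the grasp point. The pads swing forward as they close: fully open they stand 13 mm farther back than shut.
Start: joints at [-1.341, 0.353, 1.633, -0, 1.155, -0.002], TCP at [143.579, -608.287, 253.281] pointing down, gripper open.
Joint ranges: [-2.63, 2.63], [-0.92, 2.1], [0.06, 2.66], [-1.3, 4.44], [0, 2.69], [-3.02, 3.02]. Speed limits (rad/s): [2.22, 2.22, 2.79, 3.14, 3.14, 3.14].

### API

Orientations are given as [roll, pitch, yaw] about the fixed x, y, z axes, in that order (R = Rz(yaw) Ry(pitch) Rx(roll)).
In Python, from rig import r, cams gives the robot as it stands.
- The arm moves only by the shell command python3 -m handwheel 'ROWS' [FORCE]. ROWS is a JSON list of rows, 1 to 5 of them, each of 7 numbers: a rotation vector rx, ry, rz in rad, then dx, dy, dz in mm, then the opening from 0.0 (shut) to 1.0 (fully open); each row shifts and turns the commanded pose from where the row before left it, along the tool's axes as they then stand; what a row does not reach is not made up. A row lasts 1/12 s, in which the tool goes at most 41.7 mm and 0.125 rad, less where a joint would pass 70% of its speed; a pose out of reach is approached as far as the arm can. The fingers move at their own pace and stop on an object; FORCE is the grip in N (left out, the last holds). Time passes only in rows, so rows that do not move let the fingers close. It prints the time, the measured TCP pose, the force, the opening and the grip force at its end. Input that does not fit is refused with a message, and nothing moves.
- r.sense(): the state, without advancing time (a new reading comes with each control period).
- cams.grab_frame(name): name is "side" or "top"; returns the picture (384x512x3 uint8, red, green, blue); there is no depth.
- cams.camera_params(name): a dict with "fx", "fy", "cx", "cy" (pixels), "rvec" (rotation vector, rad) and "tvec" (3), from world to camera coordinates, as OpenCV has them. Camera axes: x right, y down, z forward; pixel columns grow to the right and rows downward; lengths in mm; the calibration is good to about 2 mm. A picture is of the moment at which its call begins. camera_params takes no time and is no camera call.
- r.sign_off(): hands the job in; it is judged then, once.
The state is a dict: "clock": time; "qpos": joint angles; "qvel": joint speeds; "joint_efforts": joint torques, N m; "eef_pos": TCP position; "tcp_rot": TCP orientation; "contact_force": force on the tool from outside, world axes, zero at the start; "wrist_torque": the same for the moment, N m; "opening": opening from 0.0 (shut) to 1.0 (fully open); "grasp_force": force on a finger pad.
Only numpy, scipy, OpenCV 4.12 (cv2) and the standard library are available. Lean on these libraries where they do the work, as an engineer would, in place of code of your own. Each camera call takes 0.05 s, during which the arm holds its last target. There are 200 camera calls.

### The job

Put the paint-mixing cups away as one nested stack on the round wooden stand, largest first: stand the large white cup on the wooden stand, then the medium orange cup inside it, then the small green cup inside that, and last put the red dust cap, knob up, over the mouth of the small cup. Everything shall sit flat and upright and be let go. Do not shift or knock over the blue paint pot, the small pale grey tin and the painted figure.

Things in the scene. Friction and masses are not known exactly. Their poses are not given: they have to be found in the camera images.
- cup_large: Large white round mixing cup, open at the top, loose, standing upright on the desk. 34 mm high; outside diameter 60 mm at the foot, 64 mm at the rim; wall 3 mm, floor 5 mm thick. Origin: centre of the underside; z along its axis, up.
- cup_medium: Medium orange round mixing cup, open at the top, loose, standing upright. 47 mm high; outside diameter 42 mm at the foot, 46 mm at the rim; wall 2.5 mm, floor 5 mm thick. Standing inside the large cup its rim is 18 mm above the large cup's rim. Origin: centre of the underside; z along its axis, up.
- cup_small: Small green round mixing cup, open at the top, loose, standing upright. 60 mm high; outside diameter 25 mm at the foot, 30 mm at the rim; wall 2.5 mm, floor 5 mm thick. Standing inside the medium cup its rim is 18 mm above the medium cup's rim. Origin: centre of the underside; z along its axis, up.
- dust_cap: Red round dust cap with a knob, loose, lying knob up. A disc 51 mm in diameter and 13 mm high, hollow below: inside its skirt 45 mm in diameter and 8 mm deep (its 5 mm thick top then rests on the rim of the small cup). On top of it a central knob, up to 18 mm in diameter, narrower at its root, from 13 to 35 mm above the underside. Origin: centre of the underside; z along its axis, up.
- stand_wood: Light wooden round stand with a cork inlay, fixed, standing on the green-blue cutting mat, whose top is 2.5 mm above the desk. 96 mm in diameter, 10 mm high; a shallow recess 84 mm in diameter whose floor is 5 mm above the underside. The stack is built here. Origin: centre of the underside; z along its axis, up.
- stand_grey: Grey plastic round stand with a black inlay, fixed, standing on the green-blue cutting mat, whose top is 2.5 mm above the desk, of the same size as the wooden one. It is not used. Origin: centre of the underside; z along its axis, up.
- primer_pot: Light blue closed paint pot, loose, 35 mm in diameter, 36 mm high. A bystander. Origin: centre of the underside; z along its axis, up.
- tin: Small round pale grey (nearly white) closed tin, loose, 31 mm in diameter, 11 mm high. A bystander. Origin: centre of the underside; z along its axis, up.
- figure: Small painted model figure on a round olive-green base, loose, base 33 mm in diameter, 51 mm high. A bystander. Origin: centre of the underside; z along its axis, up.
There are look-alikes about, which are no part of the job. Of the things shaped like the cup_small, the green one is meant.

How it is judged:
By the outcome, as a careful person would: the job done as asked, in the order asked, and still so for the second after the job is handed in, with the robot touching nothing.
It also fails if it takes over 128 s, if anything falls off the work surface, if the arm or the gripper's body presses on something with over 40 N, if the wrist force passes 120 N, or if a joint passes its speed limit or range.

## Working session

There is one attempt and no reset: what is moved stays moved. The work goes in short steps, Python scripts to look and compute and a shell command to move; the robot and the scene stay as the last step left them, time stands still between calls to the robot, and variables do not carry over. Pictures are saved under pics/ and viewed, at most 14 in all, crops included, and the job is handed in when it is done.

```bash
ls; mkdir -p pics
cat > h.py <<'E'
from rig import r,cams
import numpy as np,cv2
def cam(n):
    p=cams.camera_params(n);K=np.array([[p['fx'],0,p['cx']],[0,p['fy'],p['cy']],[0,0,1.]])
    R=cv2.Rodrigues(np.array(p['rvec'],float))[0];return K,R,np.array(p['tvec'],float)
def ray(n,u,v,z):
    K,R,t=cam(n);d=R.T@np.linalg.inv(K)@[u,v,1];c=-R.T@t
    return c+d*(z-c[2])/d[2]
def proj(n,P):
    K,R,t=cam(n);q=K@(R@np.array(P,float)+t);return q[:2]/q[2]
def snap(n,f,s=1):
    a=cams.grab_frame(n);np.save('pics/'+f+'.npy',a);cv2.imwrite('pics/'+f+'.png',cv2.resize(a[:,:,::-1],None,fx=s,fy=s,interpolation=cv2.INTER_CUBIC))
    return a
E
python3 - <<'E'
from h import *
for n in('top','side'):
    snap(n,n+'0',1.56); K,R,t=cam(n); print(n,-R.T@t,R[2],K[0,0])
print(r.sense())
E
```

```text
pics
top [ 406.08720022  -32.20711251 1089.47279924] [ 0.14510582  0.01181647 -0.98934558] 477.75507079524925
side [ 416.07350788 -886.88368115  602.69492573] [ 0.10382217  0.82847361 -0.5503203 ] 409.946610709298
{'clock': 0.1, 'qpos': array([-1.34139404e+00,  3.53609317e-01,  1.63408329e+00, -1.86433747e-05,
        1.15520804e+00, -2.43149696e-03]), 'qvel': array([-0.00181439, -0.00209952, -0.00129382, -0.0005082 , -0.00273129,
       -0.00010294]), 'joint_efforts': array([-1.52961984e-04, -6.06358767e+01, -3.42820609e+01, -1.97695795e-05,
        3.93652852e-03,  1.98367496e-05]), 'eef_pos': array([ 143.48225154, -607.87849904,  252.60766969]), 'tcp_rot': array([-3.14028462e+00,  1.38661321e-05,  2.31841334e-01]), 'contact_force': array([-0.37030965, -0.16960812, -0.15462348]), 'wrist_torque': array([ 0.00944655, -0.00673107, -0.0343783 ]), 'grasp_force': 0.0, 'opening': 1.0025203572511154}
```

View pics/top0.png

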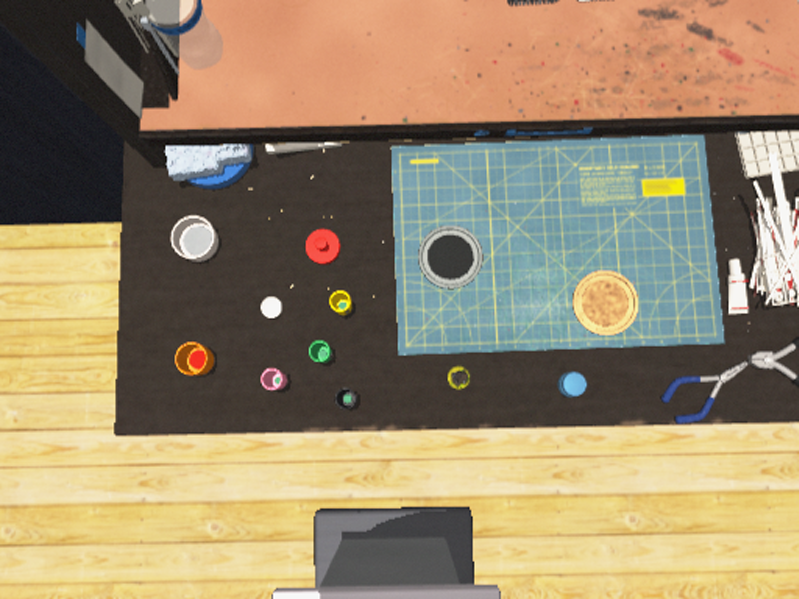

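View pics/side0.png

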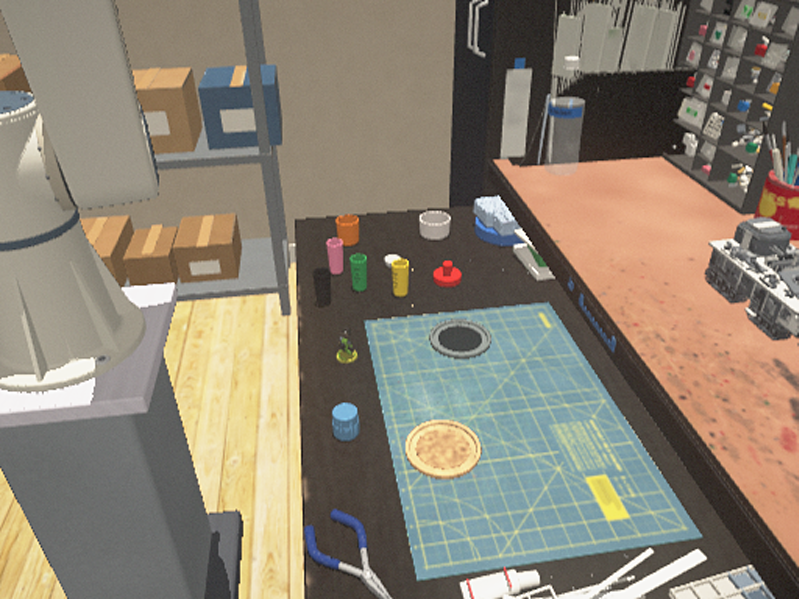

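The top view shows, at px of the 1.56x picture: white cup (194,239), orange (194,358), green (320,351), cap (322,246), wooden stand (606,303). The bystanders are tin (271,307), pot (573,384) and figure (458,377). I'll now fit silhouettes in both views.

```bash
cat >> h.py <<'E'
from scipy.optimize import least_squares
# profile: (z, radius) rings
OBJ={'large':[(0,30),(34,32)],'medium':[(0,21),(47,23)],'small':[(0,12.5),(60,15)],'cap':[(0,25.5),(13,25.5),(13.01,9),(35,9)],
'wood':[(0,48),(10,48)],'pot':[(0,17.5),(36,17.5)],'tin':[(0,15.5),(11,15.5)],'grey':[(0,48),(10,48)]}
def hull(n,o,x,y,z0):
    a=np.linspace(0,2*np.pi,48,endpoint=False)
    P=np.array([proj(n,[x+q*np.cos(t),y+q*np.sin(t),z0+z]) for z,q in OBJ[o] for t in a])
    return cv2.convexHull(P.astype(np.float32))
def mask(a,o):
    h=cv2.cvtColor(np.ascontiguousarray(a),cv2.COLOR_RGB2HSV);H,S,V=[h[:,:,i].astype(int) for i in range(3)]
    m={'large':(S<45)&(V>90),'tin':(S<45)&(V>90),'medium':(S>120)&(V>90)&((H<18)|(H>172)),'cap':(S>120)&(V>90)&((H<8)|(H>172)),
     'small':(H>50)&(H<88)&(S>70)&(V>50),'wood':(H<26)&(S>40)&(V>110),'pot':(H>92)&(H<112)&(S>80)&(V>90)}[o]
    return m.astype(np.uint8)
def comp(a,o,uv,rad=12):
    m=cv2.morphologyEx(mask(a,o),cv2.MORPH_CLOSE,np.ones((3,3)));k,l,s,c=cv2.connectedComponentsWithStats(m)
    d=[np.min(np.hypot(*(np.argwhere(l==i)[:,::-1]-uv).T))+ (99 if s[i,4]<15 else 0) for i in range(1,k)]
    i=1+int(np.argmin(d));return cv2.convexHull(np.argwhere(l==i)[:,::-1].astype(np.float32))
def stats(h):
    m=cv2.moments(h);p=h[:,0];return np.array([m['m10']/m['m00'],m['m01']/m['m00']]),p.min(0),p.max(0)
def locate(imgs,o,seeds,z0):
    obs={n:comp(imgs[n],o,seeds[n]) for n in imgs}
    n0=list(imgs)[0];x0=ray(n0,*stats(obs[n0])[0],z0+15)[:2]
    def f(p,ns=imgs): return np.concatenate([stats(hull(n,o,*p,z0))[0]-stats(obs[n])[0] for n in ns])
    s=least_squares(f,x0);ar={n:[round(cv2.contourArea(hull(n,o,*s.x,z0))),round(cv2.contourArea(obs[n]))] for n in imgs}
    print(o,s.x.round(1),'res',s.fun.round(1),'area model/obs',ar,*[least_squares(lambda p:f(p,[n]),x0).x.round(1) for n in imgs]);return s.x
E
python3 - <<'E'
from h import *
I={n:np.load(f'pics/{n}0.npy') for n in('top','side')}
S={'large':((194,239),(435,226)),'medium':((190,358),(347,230)),'small':((320,351),(359,272)),'cap':((322,246),(448,276)),'wood':((606,303),(442,448)),'pot':((573,384),(345,422)),'tin':((271,307),(393,260))}
for o,(t,s) in S.items(): locate(I,o,{'top':np.array(t)/1.56,'side':np.array(s)/1.56},2.5 if o=='wood' else 0)
print('fig',ray('top',458/1.56,380/1.56,0),'yellow',ray('top',341/1.56,300/1.56,60),'pink',ray('top',270/1.56,378/1.56,60),'black',ray('top',347/1.56,398/1.56,60),'grey',ray('top',451/1.56,258/1.56,12), 'ledge',ray('top',300/1.56,135/1.56,0))
E
```

```text
Traceback (most recent call last):
  File "h.py", line 37, in locate
    s=least_squares(f,x0);ar={n:[round(cv2.contourArea(hull(n,o,*s.x,z0))),round(cv2.contourArea(obs[n]))] for n in imgs}
  File "h.py", line 36, in f
    def f(p,ns=imgs): return np.concatenate([stats(hull(n,o,*p,z0))[0]-stats(obs[n])[0] for n in ns])
                                                   ~~~~^^^^^^^^^^^
  File "h.py", line 20, in hull
    P=np.array([proj(n,[x+q*np.cos(t),y+q*np.sin(t),z0+z]) for z,q in OBJ[o] for t in a])
                ~~~~^^^^^^^^^^^^^^^^^^^^^^^^^^^^^^^^^^^^^^
  File "h.py", line 10, in proj
    K,R,t=cam(n);q=K@(R@np.array(P,float)+t);return q[:2]/q[2]
          ~~~^^^
  File "h.py", line 4, in cam
    p=cams.camera_params(n);K=np.array([[p['fx'],0,p['cx']],[0,p['fy'],p['cy']],[0,0,1.]])
ValueError: time passes only in moves, steps and waits
```

```bash
sed -i 's/^def cam(n)/import functools\n@functools.cache\ndef cam(n)/; s/least_squares(f,x0)/least_squares(f,x0,diff_step=1e-3)/; s/f(p,\[n\]),x0)/f(p,[n]),x0,diff_step=1e-3)/' h.py
cat > a.py <<'E'
from h import *
I={n:np.load(f'pics/{n}0.npy') for n in('top','side')}
S={'large':((194,239),(435,226)),'medium':((190,358),(347,230)),'small':((320,351),(359,272)),'cap':((322,246),(448,276)),'wood':((606,303),(442,448)),'pot':((573,384),(345,422)),'tin':((271,307),(393,260))}
for o,(t,s) in S.items(): locate(I,o,{'top':np.array(t)/1.56,'side':np.array(s)/1.56},2.5 if o=='wood' else 0)
print('fig',ray('top',458/1.56,380/1.56,0),'yellow',ray('top',341/1.56,300/1.56,60),'pink',ray('top',270/1.56,378/1.56,60),'black',ray('top',347/1.56,398/1.56,60),'grey',ray('top',451/1.56,258/1.56,12), 'ledge',ray('top',300/1.56,135/1.56,0))
E
python3 a.py
```

```text
large [655.7 271.7] res [-0.2  0.3  0.4  0.6] area model/obs {'top': [700, 692], 'side': [321, 337]} [656.3 271.1] [655.3 276.3]
medium [477.7 266.3] res [-0.1  0.4  0.6  0.4] area model/obs {'top': [426, 420], 'side': [262, 246]} [478.5 266. ] [476.1 269.3]
small [483.   84.3] res [-0.2  0.6  0.8  0.4] area model/obs {'top': [170, 164], 'side': [229, 212]} [484.3  83.8] [481.1  86.8]
cap [642.5  84.2] res [-0.2  0.5  0.6  0.3] area model/obs {'top': [401, 405], 'side': [239, 223]} [643.6  83.7] [641.3  86.2]
wood [ 548.7 -327.3] res [-0.6  0.7  0.7  0.6] area model/obs {'top': [1442, 1360], 'side': [1567, 1440]} [ 550.3 -328.8] [ 547.7 -325.6]
pot [ 431. -271.] res [-0.1  0.7  0.7  0.1] area model/obs {'top': [255, 220], 'side': [388, 330]} [ 432.6 -271.4] [ 429.7 -270.4]
tin [552.2 160.9] res [-0.4  0.9  1.2  0.7] area model/obs {'top': [156, 148], 'side': [77, 52]} [554.2 160. ] [549.3 165.7]
fig [ 441.51955389 -111.96624149    0.        ] yellow [553.86366335  52.0508903   60.        ] pink [447.43876628 150.95696578  60.        ] black [418.06926254  45.08755263  60.        ] grey [ 619.670502   -106.52676567   12.        ] ledge [818.61862969 117.32756666   0.        ]
```

The fits from both views agree to 2–5 mm, their areas match the given sizes, and all points are within reach. First I square the tool to yaw 0, then travel to above the large cup.

```bash
python3 -m handwheel '[[0, 0, 0.116, 0, 0, 0, 1], [0, 0, 0.116, 0, 0, 0, 1]]' 40
python3 -m handwheel '[[0, 0, 0, 20.5, -35.2, 0, 1], [0, 0, 0, 20.5, -35.2, 0, 1], [0, 0, 0, 20.5, -35.2, 0, 1], [0, 0, 0, 20.5, -35.2, 0, 1], [0, 0, 0, 20.5, -35.2, 0, 1]]'
python3 -m handwheel '[[0, 0, 0, 20.5, -35.2, 0, 1], [0, 0, 0, 20.5, -35.2, 0, 1], [0, 0, 0, 20.5, -35.2, 0, 1], [0, 0, 0, 20.5, -35.2, 0, 1], [0, 0, 0, 20.5, -35.2, 0, 1]]'
python3 -m handwheel '[[0, 0, 0, 20.5, -35.2, 0, 1], [0, 0, 0, 20.5, -35.2, 0, 1], [0, 0, 0, 20.5, -35.2, 0, 1], [0, 0, 0, 20.5, -35.2, 0, 1], [0, 0, 0, 20.5, -35.2, 0, 1]]'
```

```text
clock: 0.27
eef_pos: [143.5, -608.0, 252.8]
tcp_rot: [-3.141, 0.0, -0.005]
contact_force: [-0.9, -0.1, -0.5]
opening: 1.0
grasp_force: 0.0
clock: 0.68
eef_pos: [246.4, -430.4, 252.9]
tcp_rot: [-3.141, 0.0, -0.001]
contact_force: [1.0, -1.1, 0.4]
opening: 1.001
grasp_force: 0.0
clock: 1.1
eef_pos: [349.0, -254.5, 253.3]
tcp_rot: [3.142, -0.0, -0.001]
contact_force: [0.6, 0.0, 0.5]
opening: 0.998
grasp_force: 0.0
clock: 1.52
eef_pos: [451.6, -78.3, 253.3]
tcp_rot: [3.142, 0.0, -0.0]
contact_force: [0.4, -1.0, 0.5]
opening: 1.001
grasp_force: 0.0
```

```bash
python3 -m handwheel '[[0, 0, 0, 20.4, -35.1, 0, 1], [0, 0, 0, 20.4, -35.1, 0, 1], [0, 0, 0, 20.4, -35.1, 0, 1], [0, 0, 0, 20.4, -35.1, 0, 1], [0, 0, 0, 20.4, -35.1, 0, 1]]' >/dev/null
python3 -m handwheel '[[0, 0, 0, 20.4, -35.1, 0, 1], [0, 0, 0, 20.4, -35.1, 0, 1], [0, 0, 0, 20.4, -35.1, 0, 1], [0, 0, 0, 20.4, -35.1, 0, 1], [0, 0, 0, 20.4, -35.1, 0, 1]]'
python3 -m handwheel '[[0, 0, 0, 0, 0, 40, 1], [0, 0, 0, 0, 0, 40, 1], [0, 0, 0, 0, 0, 40, 1], [0, 0, 0, 0, 0, 30, 1], [0, 0, 0, 0, 0, 0, 1]]'
python3 - <<'E'
from h import *
snap('side','side1',1)
a=np.load('pics/side1.npy')[90:240,180:400];cv2.imwrite('pics/s1c.png',cv2.resize(a[:,:,::-1],None,fx=3.5,fy=3.5,interpolation=cv2.INTER_CUBIC))
E
```

```text
clock: 2.35
eef_pos: [655.7, 272.5, 252.7]
tcp_rot: [3.141, 0.001, -0.0]
contact_force: [1.2, 0.2, -1.0]
opening: 0.997
grasp_force: 0.0
clock: 2.77
eef_pos: [650.7, 268.9, 95.6]
tcp_rot: [3.137, 0.011, -0.0]
contact_force: [-1.2, -1.7, -1.0]
opening: 1.0
grasp_force: 0.0
```

View pics/s1c.png

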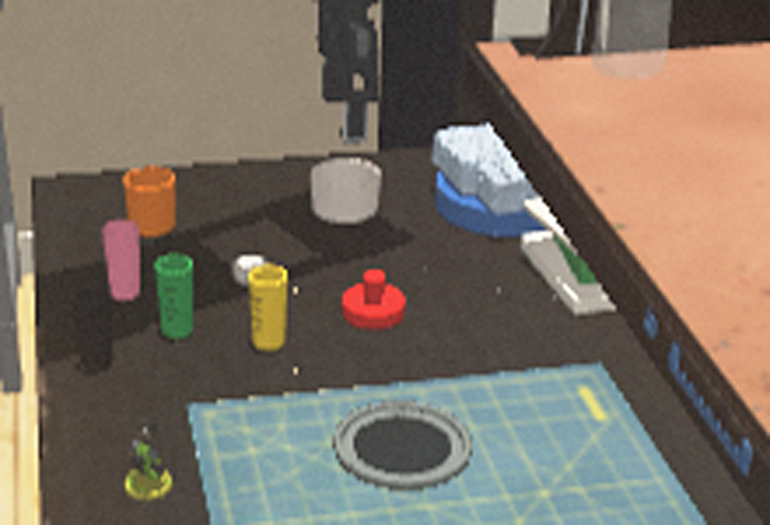

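The cup (345,190 in crop) stands under the gripper. The lateral pose drifted a few mm on the fast descent, so I correct it and go slower.

```bash
python3 -m handwheel '[[0.0046, 0.011, 0, 5, -3.5, 0, 1], [0, 0, 0, 0, 0, 0, 1]]'
python3 -m handwheel '[[0, 0, 0, 0, 0, 20, 1], [0, 0, 0, 0, 0, 20, 1], [0, 0, 0, 0, 0, 20, 1], [0, 0, 0, 0, 0, 6, 1], [0, 0, 0, 0, 0, 0, 1]]'
```

```text
clock: 2.98
eef_pos: [662.6, 275.2, 106.2]
tcp_rot: [-3.135, -0.016, -0.0]
contact_force: [0.1, 0.6, 0.2]
opening: 1.001
grasp_force: 0.0
clock: 3.4
eef_pos: [661.2, 274.4, 37.8]
tcp_rot: [-3.137, -0.011, -0.0]
contact_force: [-1.0, 0.5, -0.9]
opening: 1.002
grasp_force: 0.0
```

```bash
python3 -m handwheel '[[-0.0046, -0.011, 0, -5, 2, 0, 1], [0, 0, 0, 0, 0, 4, 1], [0, 0, 0, 0, 0, 4, 1], [0, 0, 0, 0, 0, 0, 1], [0, 0, 0, 0, 0, 0, 1]]'
python3 -m handwheel '[[0, 0, 0, 0, 0, 0, 0.5], [0, 0, 0, 0, 0, 0, 0.5], [0, 0, 0, 0, 0, 0, 0.4], [0, 0, 0, 0, 0, 0, 0.4], [0, 0, 0, 0, 0, 0, 0.4]]' 30
python3 -m handwheel '[[0, 0, 0, 0, 0, 0, 0.4], [0, 0, 0, 0, 0, 0, 0.4], [0, 0, 0, 0, 0, 0, 0.4], [0, 0, 0, 0, 0, 0, 0.4], [0, 0, 0, 0, 0, 0, 0.4]]' 30
```

```text
clock: 3.82
eef_pos: [656.1, 272.5, 29.5]
tcp_rot: [-3.141, -0.0, -0.0]
contact_force: [-0.4, 0.1, 0.6]
opening: 0.999
grasp_force: 0.0
clock: 4.23
eef_pos: [656.3, 272.5, 30.0]
tcp_rot: [-3.141, -0.001, -0.0]
contact_force: [-1.7, -0.6, 5.7]
opening: 0.718
grasp_force: 32.7
clock: 4.65
eef_pos: [656.2, 272.5, 29.9]
tcp_rot: [-3.141, -0.0, -0.0]
contact_force: [-1.8, -0.4, 5.5]
opening: 0.721
grasp_force: 32.7
```

```bash
python3 -m handwheel '[[0, 0, 0, 0, 0, -10, 0.4], [0, 0, 0, 0, 0, -25, 0.4], [0, 0, 0, 0, 0, -25, 0.4], [0, 0, 0, 0, 0, -25, 0.4], [0, 0, 0, 0, 0, -25, 0.4]]'
python3 -m handwheel '[[0, 0, 0, -7, 30, 0, 0.4], [0, 0, 0, -7, 36, 0, 0.4], [0, 0, 0, -7, 39, 0, 0.4], [0, 0, 0, -7, 39, 0, 0.4], [0, 0, 0, -7, 39, 0, 0.4]]'
python3 -m handwheel '[[0, 0, 0, -7, 39, 0, 0.4], [0, 0, 0, -7, 39, 0, 0.4], [0, 0, 0, -7, 39, 0, 0.4], [0, 0, 0, -7, 39, 0, 0.4], [0, 0, 0, -7, 39, 0, 0.4]]'
python3 -m handwheel '[[0, 0, 0, -7, 39, 0, 0.4], [0, 0, 0, -7, 39, 0, 0.4], [0, 0, 0, -7, 39, 0, 0.4], [0, 0, 0, -7, 39, 0, 0.4], [0, 0, 0, -7, 30, 0, 0.4]]'
python3 -m handwheel '[[0, 0, 0, 0, 10, 0, 0.4], [0, 0, 0, 0, 0, 0, 0.4], [0, 0, 0, 0, 0, 0, 0.4]]'
python3 - <<'E'
from h import *
snap('side','side2',1);snap('top','top2',1)
a=np.load('pics/side2.npy')[150:350,180:400];b=np.load('pics/top2.npy')[130:330,290:470]
cv2.imwrite('pics/c2.png',cv2.resize(np.hstack([a,b])[:,:,::-1],None,fx=2,fy=2,interpolation=cv2.INTER_CUBIC))
E
```

```text
clock: 5.07
eef_pos: [655.9, 272.4, 140.8]
tcp_rot: [3.142, 0.0, -0.0]
contact_force: [-0.1, 0.1, -0.9]
opening: 0.72
grasp_force: 33.0
clock: 5.48
eef_pos: [620.4, 88.0, 139.9]
tcp_rot: [-3.142, -0.001, 0.0]
contact_force: [1.3, -0.6, -0.8]
opening: 0.722
grasp_force: 33.0
clock: 5.9
eef_pos: [585.4, -107.3, 139.9]
tcp_rot: [3.141, -0.001, -0.0]
contact_force: [1.1, 0.4, 0.1]
opening: 0.719
grasp_force: 33.0
clock: 6.32
eef_pos: [550.3, -294.5, 140.0]
tcp_rot: [3.141, -0.001, -0.001]
contact_force: [-0.5, 1.2, -0.5]
opening: 0.719
grasp_force: 33.0
clock: 6.57
eef_pos: [550.8, -301.5, 139.4]
tcp_rot: [-3.141, -0.0, -0.002]
contact_force: [-0.1, 0.4, -0.9]
opening: 0.725
grasp_force: 33.0
```

View pics/c2.png

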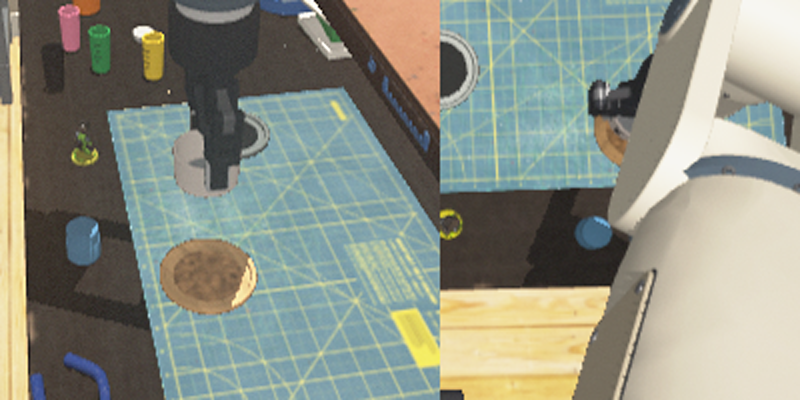

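The cup (205,160 left half) hangs level in the gripper, short of the stand (208,275). I move the last 26 mm in y and descend.

```bash
python3 -m handwheel '[[0, 0, 0, -1, 13, 0, 0.4], [0, 0, 0, -1, 13, 0, 0.4], [0, 0, 0, 0, 0, 20, 0.4], [0, 0, 0, 0, 0, 20, 0.4], [0, 0, 0, 0, 0, 20, 0.4]]'
python3 -m handwheel '[[0, 0, 0, 0, 0, 20, 0.4], [0, 0, 0, 0, 0, 15, 0.4], [0, 0, 0, 0, 0, 4, 0.4], [0, 0, 0, 0, 0, 0, 0.4], [0, 0, 0, 0, 0, 0, 0.4]]'
```

```text
clock: 7.08
eef_pos: [549.4, -328.3, 79.0]
tcp_rot: [3.141, -0.001, 0.0]
contact_force: [-0.0, -1.3, -0.6]
opening: 0.718
grasp_force: 33.1
clock: 7.5
eef_pos: [549.3, -327.9, 40.7]
tcp_rot: [3.141, -0.0, -0.0]
contact_force: [0.4, 0.1, -0.8]
opening: 0.718
grasp_force: 33.1
```

```bash
python3 -m handwheel '[[0, 0, 0, 0, 0, 1, 0.4], [0, 0, 0, 0, 0, 1, 0.4], [0, 0, 0, 0, 0, 1, 0.4], [0, 0, 0, 0, 0, 0, 0.4]]'
python3 -m handwheel '[[0, 0, 0, 0, 0, 0, 0.8], [0, 0, 0, 0, 0, 0, 0.9], [0, 0, 0, 0, 0, 0, 1], [0, 0, 0, 0, 0, 0, 1], [0, 0, 0, 0, 0, 0, 1]]'
python3 -m handwheel '[[0, 0, 0, 0, 0, -5, 1], [0, 0, 0, 0, 0, -10, 1], [0, 0, 0, 0, 0, -30, 1], [0, 0, 0, 0, 0, -40, 1], [0, 0, 0, 0, 0, -40, 1]]'
```

```text
clock: 7.83
eef_pos: [549.1, -327.7, 37.7]
tcp_rot: [3.141, -0.001, -0.0]
contact_force: [-0.8, -0.3, -0.6]
opening: 0.723
grasp_force: 33.1
clock: 8.25
eef_pos: [548.9, -327.6, 37.3]
tcp_rot: [3.142, -0.0, -0.0]
contact_force: [0.8, -0.9, 0.6]
opening: 0.999
grasp_force: 0.0
clock: 8.67
eef_pos: [548.2, -327.2, 163.7]
tcp_rot: [-3.141, 0.001, -0.0]
contact_force: [0.5, -0.3, -0.9]
opening: 1.002
grasp_force: 0.0
```

```bash
python3 -m handwheel '[[0, 0, 0, -4.4, -37, 0, 1], [0, 0, 0, -4.4, -37, 0, 1], [0, 0, 0, -4.4, -37, 0, 1], [0, 0, 0, -4.4, -37, 0, 1], [0, 0, 0, -4.4, -37, 0, 1]]' >/dev/null
python3 -m handwheel '[[0, 0, 0, -4.4, -37, 0, 1], [0, 0, 0, -4.4, -37, 0, 1], [0, 0, 0, -4.4, -37, 0, 1], [0, 0, 0, -4.4, -37, 0, 1], [0, 0, 0, -4.4, -37, 0, 1]]' >/dev/null
python3 -m handwheel '[[0, 0, 0, -4.4, -37, 0, 1], [0, 0, 0, -4.4, -37, 0, 1], [0, 0, 0, -4.4, -37, 0, 1], [0, 0, 0, -4.4, -37, 0, 1], [0, 0, 0, -4.4, -37, 0, 1]]' >/dev/null
python3 -m handwheel '[[0, 0, 0, -4.5, -37, 0, 1], [0, 0, 0, 0, 0, 0, 1], [0, 0, 0, 0, 0, 0, 1]]'
python3 - <<'E'
from h import *
I={n:snap(n,n+'3') for n in('top','side')}
locate(I,'large',{n:proj(n,[549,-327,40]) for n in I},7.5)
a=I['side'][150:350,180:400];b=I['top'][130:330,290:470]
cv2.imwrite('pics/c3.png',cv2.resize(np.hstack([a,b])[:,:,::-1],None,fx=2,fy=2,interpolation=cv2.INTER_CUBIC))
E
```

```text
clock: 10.17
eef_pos: [478.3, 266.3, 163.1]
tcp_rot: [-3.141, -0.001, 0.003]
contact_force: [0.2, 0.6, 0.1]
opening: 0.999
grasp_force: 0.0
large [ 634.6 -288. ] res [ 15.7  -2.2  -3.3 -19.7] area model/obs {'top': [711, 25408], 'side': [885, 23424]} [ 630.3 -252.3] [ 625.4 -342.4]
```

View pics/c3.png

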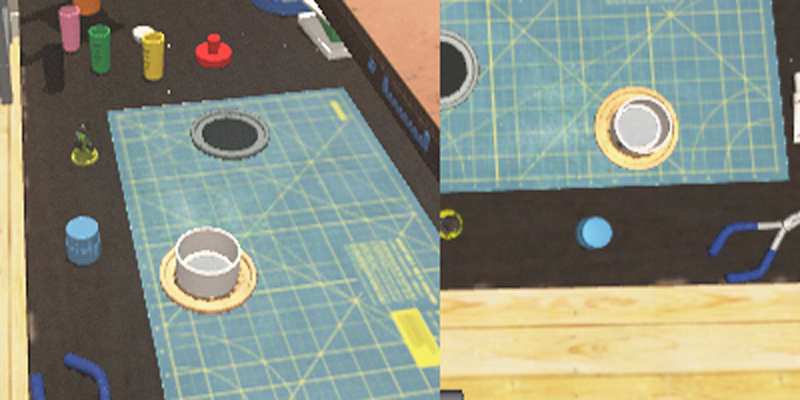

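The large cup stands flat in the wooden stand's recess (side crop 208,262; top crop 640,126), with nothing else disturbed. Next is the medium cup, gripped near its rim.

```bash
python3 -c "
from h import *
print(ray('top',390,193,41.5),ray('side',284,273.5,41.5))"
python3 -m handwheel '[[0, 0, 0, 0, 0, 25, 1], [0, 0, 0, 0, 0, 25, 1], [0, 0, 0, 0, 0, 25, 1], [0, 0, 0, 0, 0, 25, 1], [0, 0, 0, 0, 0, 11, 1]]' >/dev/null
python3 -m handwheel '[[0, 0, 0, 0, 0, 0, 1], [0, 0, 0, 0, 0, 0, 1], [0, 0, 0, 0, 0, 0, 0.4], [0, 0, 0, 0, 0, 0, 0.3], [0, 0, 0, 0, 0, 0, 0.2]]' 30
python3 -m handwheel '[[0, 0, 0, 0, 0, 0, 0.2], [0, 0, 0, 0, 0, 0, 0.2], [0, 0, 0, 0, 0, 0, 0.2], [0, 0, 0, 0, 0, 0, 0.2], [0, 0, 0, 0, 0, 0, 0.2]]' 30
```

```text
[ 546.86422631 -324.84276574   41.5       ] [ 548.07625316 -324.64295245   41.5       ]
clock: 11.1
eef_pos: [479.3, 264.8, 52.6]
tcp_rot: [-3.141, -0.002, -0.0]
contact_force: [-0.6, -0.8, -0.0]
opening: 0.602
grasp_force: 0.0
clock: 11.52
eef_pos: [479.3, 265.1, 52.6]
tcp_rot: [-3.14, -0.002, 0.0]
contact_force: [0.1, 0.0, 7.5]
opening: 0.525
grasp_force: 29.4
```

```bash
python3 -m handwheel '[[0, 0, 0, 0, 0, -10, 0.2], [0, 0, 0, 0, 0, -25, 0.2], [0, 0, 0, 0, 0, -25, 0.2], [0, 0, 0, 0, 0, -25, 0.2], [0, 0, 0, 0, 0, -25, 0.2]]' >/dev/null
python3 -m handwheel '[[0, 0, 0, 4.4, 30, 0, 0.2], [0, 0, 0, 4.3, 37, 0, 0.2], [0, 0, 0, 4.3, 37, 0, 0.2], [0, 0, 0, 4.3, 37, 0, 0.2], [0, 0, 0, 4.3, 37, 0, 0.2]]' >/dev/null
python3 -m handwheel '[[0, 0, 0, 4.3, 37, 0, 0.2], [0, 0, 0, 4.3, 37, 0, 0.2], [0, 0, 0, 4.3, 37, 0, 0.2], [0, 0, 0, 4.3, 37, 0, 0.2], [0, 0, 0, 4.3, 37, 0, 0.2]]' >/dev/null
python3 -m handwheel '[[0, 0, 0, 4.3, 37, 0, 0.2], [0, 0, 0, 4.3, 37, 0, 0.2], [0, 0, 0, 4.3, 37, 0, 0.2], [0, 0, 0, 4.3, 37, 0, 0.2], [0, 0, 0, 4.3, 37, 0, 0.2]]' >/dev/null
python3 -m handwheel '[[0, 0, 0, 4.3, 37, 0, 0.2], [0, 0, 0, 0, 7, 0, 0.2], [0, 0, 0, 0, 0, 0, 0.2], [0, 0, 0, 0, 0, 0, 0.2]]'
python3 - <<'E'
from h import *
I={n:snap(n,n+'4') for n in('top','side')}
a=I['side'][150:350,180:400];b=I['top'][130:330,290:470]
cv2.imwrite('pics/c4.png',cv2.resize(np.hstack([a,b])[:,:,::-1],None,fx=2,fy=2,interpolation=cv2.INTER_CUBIC))
E
```

```text
clock: 13.52
eef_pos: [546.8, -327.3, 161.4]
tcp_rot: [-3.141, 0.0, -0.001]
contact_force: [0.6, 0.6, -0.6]
opening: 0.521
grasp_force: 31.0
```

View pics/c4.png

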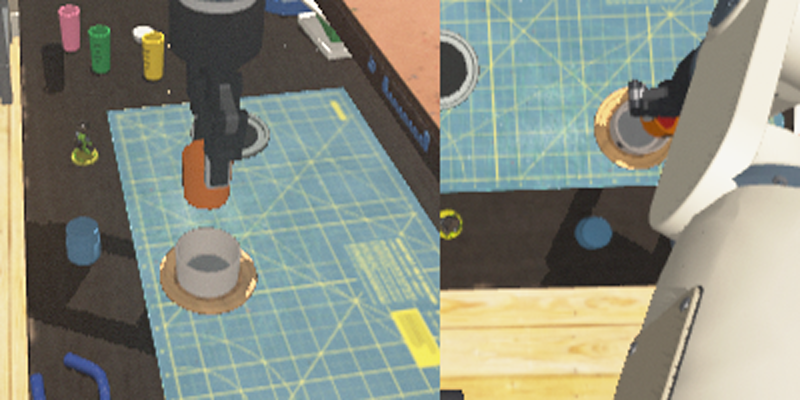

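The orange cup hangs level (206,175), in line above the white cup (208,262). I descend.

```bash
python3 -c "
from h import *
print([((proj('side',[x,-327,z])-[180,150])*2).round(1) for x,z in((547,132),(549,132),(548,41.5))])"
python3 -m handwheel '[[0, 0, 0, 1, -0.5, 20, 0.2], [0, 0, 0, 0, 0, 20, 0.2], [0, 0, 0, 0, 0, 20, 0.2], [0, 0, 0, 0, 0, 15, 0.2], [0, 0, 0, 0, 0, 0, 0.2]]'
python3 -m handwheel '[[0, 0, 0, 0, 0, 10, 0.2], [0, 0, 0, 0, 0, 5, 0.2], [0, 0, 0, 0, 0, 2, 0.2], [0, 0, 0, 0, 0, 0, 0.2], [0, 0, 0, 0, 0, 0, 0.2]]'
```

```text
[array([210. , 175.5]), array([212.2, 175.3]), array([208.4, 248.7])]
clock: 14.03
eef_pos: [546.5, -324.2, 83.4]
tcp_rot: [-3.139, 0.005, 0.002]
contact_force: [-1.1, 0.5, -0.6]
opening: 0.521
grasp_force: 31.0
clock: 14.45
eef_pos: [548.6, -327.2, 69.8]
tcp_rot: [3.141, -0.001, -0.0]
contact_force: [-0.3, -0.0, -1.2]
opening: 0.518
grasp_force: 31.0
```

No contact force yet. The cup seems to sit about 2 mm toward -x, so I shift +2 mm and lower.

```bash
python3 -m handwheel '[[0, 0, 0, 2, 0, 0, 0.2], [0, 0, 0, 0, 0, 2, 0.2], [0, 0, 0, 0, 0, 2, 0.2], [0, 0, 0, 0, 0, 0.5, 0.2], [0, 0, 0, 0, 0, 0, 0.2]]'
```

```text
clock: 14.87
eef_pos: [550.7, -327.3, 65.2]
tcp_rot: [3.141, -0.001, -0.0]
contact_force: [-0.4, 0.0, 3.8]
opening: 0.52
grasp_force: 31.3
```

```bash
python3 -m handwheel '[[0, 0, 0, 0, 0, 0, 0.6], [0, 0, 0, 0, 0, 0, 0.7], [0, 0, 0, 0, 0, 0, 0.8], [0, 0, 0, 0, 0, 0, 0.9], [0, 0, 0, 0, 0, 0, 0.9]]'
python3 -m handwheel '[[0, 0, 0, 0, 0, -10, 0.9], [0, 0, 0, 0, 0, -20, 0.9], [0, 0, 0, 0, 0, -25, 0.9], [0, 0, 0, 0, 0, -25, 0.9], [0, 0, 0, 0, 0, -25, 0.9]]'
python3 -m handwheel '[[0, 0, 0, -5.6, -34.3, 0, 0.9], [0, 0, 0, -5.6, -34.3, 0, 0.9], [0, 0, 0, -5.6, -34.3, 0, 0.9], [0, 0, 0, -5.6, -34.3, 0, 0.9], [0, 0, 0, -5.6, -34.3, 0, 0.9]]' >/dev/null
python3 -m handwheel '[[0, 0, 0, -5.6, -34.3, 0, 0.9], [0, 0, 0, -5.6, -34.3, 0, 0.9], [0, 0, 0, -5.6, -34.3, 0, 0.9], [0, 0, 0, -5.6, -34.3, 0, 0.9], [0, 0, 0, -5.6, -34.3, 0, 0.9]]' >/dev/null
python3 -m handwheel '[[0, 0, 0, -5.6, -34.3, 0, 0.9], [0, 0, 0, -5.6, -34.3, 0, 0.9], [0, 0, 0, 0, 0, 0, 0.9], [0, 0, 0, 0, 0, 0, 0.9]]'
python3 - <<'E'
from h import *
I={n:snap(n,n+'5') for n in('top','side')}
for n in('top','side'): print(n,proj(n,[548,-326,59.5]))
locate(I,'medium',{n:proj(n,[548,-326,59]) for n in I},12.5)
a=I['side'][150:350,180:400];b=I['top'][130:330,290:470]
cv2.imwrite('pics/c5.png',cv2.resize(np.hstack([a,b])[:,:,::-1],None,fx=2,fy=2,interpolation=cv2.INTER_CUBIC))
E
```

```text
clock: 15.28
eef_pos: [550.2, -327.0, 64.6]
tcp_rot: [-3.141, 0.0, -0.0]
contact_force: [-0.4, 0.4, 0.5]
opening: 0.903
grasp_force: 0.0
clock: 15.7
eef_pos: [550.1, -327.0, 171.5]
tcp_rot: [3.142, -0.0, -0.0]
contact_force: [0.3, -0.3, 0.3]
opening: 0.893
grasp_force: 0.0
clock: 16.87
eef_pos: [483.0, 86.1, 170.4]
tcp_rot: [-3.142, -0.001, 0.003]
contact_force: [0.7, -1.1, 0.2]
opening: 0.9
grasp_force: 0.0
top [392.75957586 191.31713301]
side [284.35406834 267.08384742]
medium [ 549.6 -319.8] res [-0.6  0.2  0.2  0.7] area model/obs {'top': [439, 1018], 'side': [690, 496]} [ 550.  -321.2] [ 549.7 -317.8]
```

View pics/c5.png

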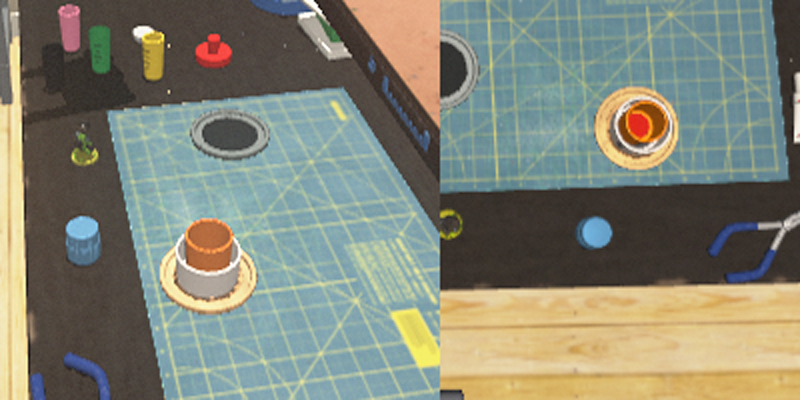

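The orange cup stands upright inside the white one (side crop 209,235; top crop 641,123). Next is the green cup.

```bash
python3 - <<'E'
from h import *
for n in('top','side'):
    a=np.load(f'pics/{n}5.npy');u,v=proj(n,[548,-326,50]).astype(int);w=a[v-25:v+25,u-25:u+25].copy()
    h=cv2.cvtColor(w,cv2.COLOR_RGB2HSV);m=((h[...,0]<14)&(h[...,1]>165)&(h[...,2]>60)).astype(np.uint8)
    k,l,s,c=cv2.connectedComponentsWithStats(m);i=1+np.argmax(s[1:,4]);x,y,ww,hh=s[i,:4]
    print(n,s[i],ww,hh,'centre@rim',ray(n,u-25+x+(ww-1)/2,v-25+y+(hh-1)/2,59.5))
E
python3 -m handwheel '[[0, 0, 0, 0, 1.5, 20, 0.9], [0, 0, 0, 0, 0, 25, 0.9], [0, 0, 0, 0, 0, 25, 0.9], [0, 0, 0, 0, 0, 25, 0.9], [0, 0, 0, 0, 0, 9, 0.9]]' >/dev/null
python3 -m handwheel '[[0, 0, 0, 0, 0, 0, 0.9], [0, 0, 0, 0, 0, 0, 0.9], [0, 0, 0, 0, 0, 0, 0.9]]'
python3 -m handwheel '[[0, 0, 0, 0, 0, 0, 0.2], [0, 0, 0, 0, 0, 0, 0.1], [0, 0, 0, 0, 0, 0, 0.1], [0, 0, 0, 0, 0, 0, 0.1], [0, 0, 0, 0, 0, 0, 0.1]]' 30
python3 -m handwheel '[[0, 0, 0, 0, 0, 0, 0.1], [0, 0, 0, 0, 0, 0, 0.1], [0, 0, 0, 0, 0, 0, 0.1], [0, 0, 0, 0, 0, 0, 0.1], [0, 0, 0, 0, 0, 0, 0.1]]' 30
```

```text
top [ 18  20  11  13 107] 11 13 centre@rim [ 546.67983197 -317.79135036   59.5       ]
side [ 14  15  22  25 253] 22 25 centre@rim [ 543.72650446 -338.66290618   59.5       ]
clock: 17.63
eef_pos: [484.2, 82.7, 66.9]
tcp_rot: [-3.141, -0.002, -0.001]
contact_force: [0.3, 0.2, -0.7]
opening: 0.896
grasp_force: 0.0
clock: 18.05
eef_pos: [483.8, 83.4, 66.5]
tcp_rot: [-3.141, -0.002, -0.0]
contact_force: [-0.4, 1.3, 5.3]
opening: 0.335
grasp_force: 29.1
clock: 18.47
eef_pos: [483.8, 83.4, 66.5]
tcp_rot: [-3.141, -0.001, -0.0]
contact_force: [-0.7, 1.5, 6.9]
opening: 0.342
grasp_force: 29.2
```

```bash
python3 -m handwheel '[[0, 0, 0, 0, 0, -10, 0.1], [0, 0, 0, 0, 0, -25, 0.1], [0, 0, 0, 0, 0, -25, 0.1], [0, 0, 0, 0, 0, -25, 0.1], [0, 0, 0, 0, 0, -25, 0.1]]'
python3 -m handwheel '[[0, 0, 0, 5.6, 35, 0, 0.1], [0, 0, 0, 5.6, 35, 0, 0.1], [0, 0, 0, 5.6, 35, 0, 0.1], [0, 0, 0, 5.6, 35, 0, 0.1], [0, 0, 0, 5.6, 35, 0, 0.1]]' >/dev/null
python3 -m handwheel '[[0, 0, 0, 5.6, 35, 0, 0.1], [0, 0, 0, 5.6, 35, 0, 0.1], [0, 0, 0, 5.6, 35, 0, 0.1], [0, 0, 0, 5.6, 35, 0, 0.1], [0, 0, 0, 5.6, 35, 0, 0.1]]' >/dev/null
python3 -m handwheel '[[0, 0, 0, 5.6, 35, 0, 0.1], [0, 0, 0, 3.5, 24, 0, 0.1], [0, 0, 0, 0, 0, 0, 0.1], [0, 0, 0, 0, 0, 0, 0.1], [0, 0, 0, 0, 0, 0, 0.1]]'
python3 - <<'E'
from h import *
I={n:snap(n,n+'6') for n in('top','side')}
s=r.sense()['eef_pos'];b=s-[0,0,66.5]
print('pred base centre crop', ((proj('side',b)-[234,175])*4).round(), 'rim', ((proj('side',b+[0,0,60])-[234,175])*4).round(),'medium rim pred',((proj('side',[548.5,-326,59.5])-[234,175])*4).round())
a=I['side'][175:325,234:334];c=I['top'][150:300,340:440]
cv2.imwrite('pics/c6.png',cv2.resize(np.hstack([a,c])[:,:,::-1],None,fx=4,fy=4,interpolation=cv2.INTER_CUBIC))
E
```

```text
clock: 18.88
eef_pos: [482.8, 83.0, 177.5]
tcp_rot: [3.142, 0.0, -0.0]
contact_force: [-0.4, -0.1, -0.6]
opening: 0.336
grasp_force: 29.8
clock: 20.13
eef_pos: [547.6, -325.3, 175.8]
tcp_rot: [-3.141, 0.001, -0.001]
contact_force: [-0.0, 0.3, -0.8]
opening: 0.337
grasp_force: 29.8
pred base centre crop [203. 286.] rim [207. 181.] medium rim pred [202. 368.]
```

View pics/c6.png

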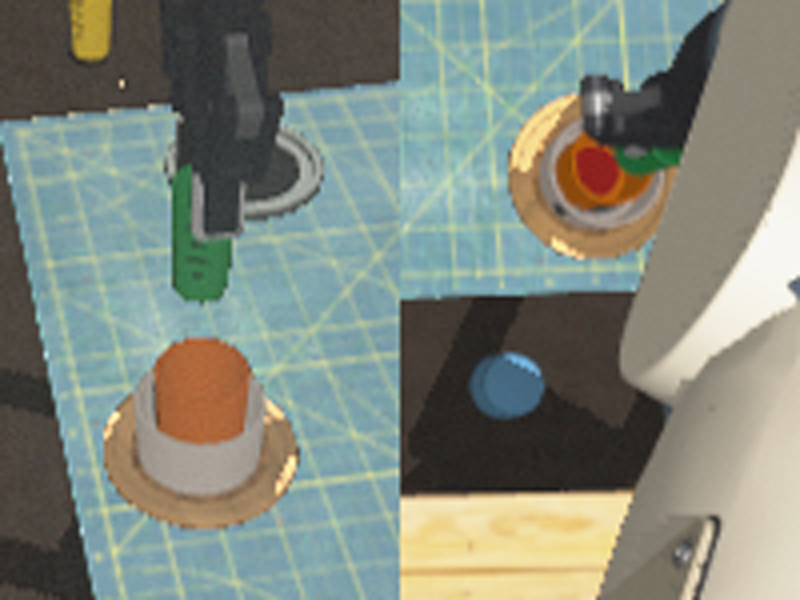

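The green cup hangs level (base at 200,290), about 1.5 mm toward -x of the TCP. The orange rim (201,367) matches the prediction of (548.5,-326). I shift +2 mm in x and lower.

```bash
python3 -m handwheel '[[0, 0, 0, 2, 0.7, 15, 0.1], [0, 0, 0, 0, 0, 20, 0.1], [0, 0, 0, 0, 0, 20, 0.1], [0, 0, 0, 0, 0, 15, 0.1], [0, 0, 0, 0, 0, 0, 0.1]]'
python3 -m handwheel '[[0, 0, 0, 0, 0, 8, 0.1], [0, 0, 0, 0, 0, 5, 0.1], [0, 0, 0, 0, 0, 3, 0.1], [0, 0, 0, 0, 0, 0, 0.1], [0, 0, 0, 0, 0, 0, 0.1]]'
```

```text
clock: 20.65
eef_pos: [548.4, -324.4, 102.9]
tcp_rot: [-3.139, 0.004, 0.001]
contact_force: [-1.3, 1.1, -1.1]
opening: 0.342
grasp_force: 29.8
clock: 21.07
eef_pos: [550.4, -326.7, 90.2]
tcp_rot: [3.141, -0.0, -0.0]
contact_force: [-0.9, 0.7, -0.4]
opening: 0.335
grasp_force: 29.8
```

```bash
python3 -m handwheel '[[0, 0, 0, 0, 0, 2, 0.1], [0, 0, 0, 0, 0, 2, 0.1], [0, 0, 0, 0, 0, 1.5, 0.1], [0, 0, 0, 0, 0, 0, 0.1], [0, 0, 0, 0, 0, 0, 0.1]]'
```

```text
clock: 21.48
eef_pos: [550.1, -326.7, 84.2]
tcp_rot: [-3.142, 0.0, -0.0]
contact_force: [0.0, -0.0, 0.2]
opening: 0.337
grasp_force: 29.8
```

```bash
python3 -m handwheel '[[0, 0, 0, 0, 0, 0.6, 0.1], [0, 0, 0, 0, 0, 0, 0.1], [0, 0, 0, 0, 0, 0, 0.45], [0, 0, 0, 0, 0, 0, 0.6], [0, 0, 0, 0, 0, 0, 0.7]]'
python3 -m handwheel '[[0, 0, 0, 0, 0, 0, 0.7], [0, 0, 0, 0, 0, -10, 0.7], [0, 0, 0, 0, 0, -20, 0.7], [0, 0, 0, 0, 0, -30, 0.7], [0, 0, 0, 0, 0, -30, 0.7]]'
python3 -m handwheel '[[0, 0, 0, 7.7, -34.2, 0, 0.7], [0, 0, 0, 7.7, -34.2, 0, 0.7], [0, 0, 0, 7.7, -34.2, 0, 0.7], [0, 0, 0, 7.7, -34.2, 0, 0.7], [0, 0, 0, 7.7, -34.2, 0, 0.7]]' >/dev/null
python3 -m handwheel '[[0, 0, 0, 7.7, -34.2, 0, 0.7], [0, 0, 0, 7.7, -34.2, 0, 0.7], [0, 0, 0, 7.7, -34.2, 0, 0.7], [0, 0, 0, 7.7, -34.2, 0, 0.7], [0, 0, 0, 7.7, -34.2, 0, 0.7]]' >/dev/null
python3 -m handwheel '[[0, 0, 0, 7.7, -34.2, 0, 0.7], [0, 0, 0, 7.7, -34.2, 0, 0.7], [0, 0, 0, 0, 0, 0, 0.7], [0, 0, 0, 0, 0, 0, 0.7], [0, 0, 0, 0, 0, 0, 0.7]]'
python3 - <<'E'
from h import *
I={n:snap(n,n+'7') for n in('top','side')}
print('small rim pred',((proj('side',[549,-326.5,77.5])-[234,175])*4).round(),((proj('top',[549,-326.5,77.5])-[340,150])*4+[400,0]).round())
a=I['side'][175:325,234:334];c=I['top'][150:300,340:440]
cv2.imwrite('pics/c7.png',cv2.resize(np.hstack([a,c])[:,:,::-1],None,fx=4,fy=4,interpolation=cv2.INTER_CUBIC))
E
```

```text
clock: 21.9
eef_pos: [550.1, -326.6, 83.5]
tcp_rot: [-3.142, 0.0, -0.0]
contact_force: [-0.2, -0.3, 0.3]
opening: 0.694
grasp_force: 0.0
clock: 22.32
eef_pos: [549.6, -326.3, 174.5]
tcp_rot: [-3.141, 0.001, -0.0]
contact_force: [0.8, 0.6, 0.5]
opening: 0.704
grasp_force: 0.0
clock: 23.57
eef_pos: [642.4, 83.5, 174.0]
tcp_rot: [3.141, 0.0, 0.001]
contact_force: [-0.0, -1.0, 0.1]
opening: 0.7
grasp_force: 0.0
small rim pred [205. 340.] [621. 159.]
```

View pics/c7.png

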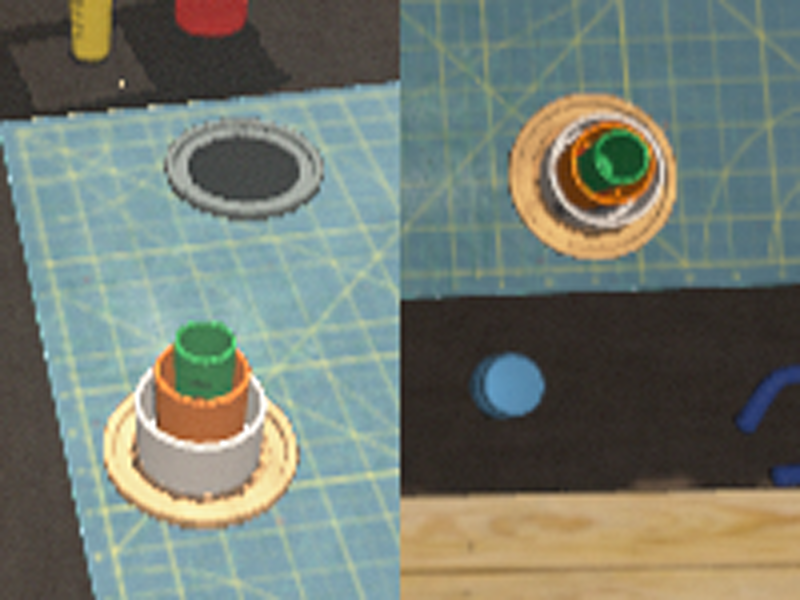

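The green cup is nested upright, with its rim at (205,341) side and (621,158) top, matching (549,-326.5). Next is the cap.

```bash
python3 -m handwheel '[[0, 0, 0, 0, -0.5, 20, 0.7], [0, 0, 0, 0, 0, 25, 0.7], [0, 0, 0, 0, 0, 25, 0.7], [0, 0, 0, 0, 0, 25, 0.7], [0, 0, 0, 0, 0, 20, 0.7]]' >/dev/null
python3 -m handwheel '[[0, 0, 0, 0, 0, 12, 0.7], [0, 0, 0, 0, 0, 8, 0.7], [0, 0, 0, 0, 0, 1, 0.7], [0, 0, 0, 0, 0, 0, 0.7], [0, 0, 0, 0, 0, 0, 0.7]]'
python3 -m handwheel '[[0, 0, 0, 0, 0, 0, 0.1], [0, 0, 0, 0, 0, 0, 0], [0, 0, 0, 0, 0, 0, 0], [0, 0, 0, 0, 0, 0, 0], [0, 0, 0, 0, 0, 0, 0]]' 30
python3 -m handwheel '[[0, 0, 0, 0, 0, 0, 0], [0, 0, 0, 0, 0, 0, 0], [0, 0, 0, 0, 0, 0, 0], [0, 0, 0, 0, 0, 0, 0], [0, 0, 0, 0, 0, 0, 0]]' 40
```

```text
clock: 24.5
eef_pos: [643.5, 84.1, 38.8]
tcp_rot: [-3.141, -0.002, -0.0]
contact_force: [0.4, 0.1, -0.1]
opening: 0.7
grasp_force: 0.0
clock: 24.92
eef_pos: [643.0, 84.3, 38.4]
tcp_rot: [-3.141, -0.001, -0.0]
contact_force: [-0.3, -0.4, 5.8]
opening: 0.192
grasp_force: 29.3
clock: 25.33
eef_pos: [643.0, 84.3, 38.4]
tcp_rot: [-3.141, -0.001, -0.0]
contact_force: [-0.5, -0.4, 6.7]
opening: 0.188
grasp_force: 38.9
```

```bash
python3 -m handwheel '[[0, 0, 0, 0, 0, -10, 0], [0, 0, 0, 0, 0, -20, 0], [0, 0, 0, 0, 0, -30, 0], [0, 0, 0, 0, 0, -35, 0], [0, 0, 0, 0, 0, -35, 0]]'
python3 -m handwheel '[[0, 0, 0, -7.8, 34.2, 0, 0], [0, 0, 0, -7.8, 34.2, 0, 0], [0, 0, 0, -7.8, 34.2, 0, 0], [0, 0, 0, -7.8, 34.2, 0, 0], [0, 0, 0, -7.8, 34.2, 0, 0]]' >/dev/null
python3 -m handwheel '[[0, 0, 0, -7.8, 34.2, 0, 0], [0, 0, 0, -7.8, 34.2, 0, 0], [0, 0, 0, -7.8, 34.2, 0, 0], [0, 0, 0, -7.8, 34.2, 0, 0], [0, 0, 0, -7.8, 34.2, 0, 0]]' >/dev/null
python3 -m handwheel '[[0, 0, 0, -7.8, 34.2, 0, 0], [0, 0, 0, -7.7, 34.2, 0, 0], [0, 0, 0, 0, 0, 0, 0], [0, 0, 0, 0, 0, 0, 0], [0, 0, 0, 0, 0, 0, 0]]'
python3 - <<'E'
from h import *
I={n:snap(n,n+'8') for n in('top','side')}
s=r.sense()['eef_pos'];b=s-[0,0,38.4]
print('cap base pred',((proj('side',b)-[234,175])*4).round())
a=I['side'][175:325,234:334];c=I['top'][150:300,340:440]
cv2.imwrite('pics/c8.png',cv2.resize(np.hstack([a,c])[:,:,::-1],None,fx=4,fy=4,interpolation=cv2.INTER_CUBIC))
E
```

```text
clock: 25.75
eef_pos: [642.0, 84.2, 169.0]
tcp_rot: [3.141, 0.001, -0.0]
contact_force: [-0.2, 0.7, 0.3]
opening: 0.188
grasp_force: 39.2
clock: 27.0
eef_pos: [548.9, -325.8, 167.8]
tcp_rot: [-3.141, 0.0, -0.001]
contact_force: [1.0, 0.1, 0.2]
opening: 0.187
grasp_force: 39.2
cap base pred [208. 252.]
```

View pics/c8.png

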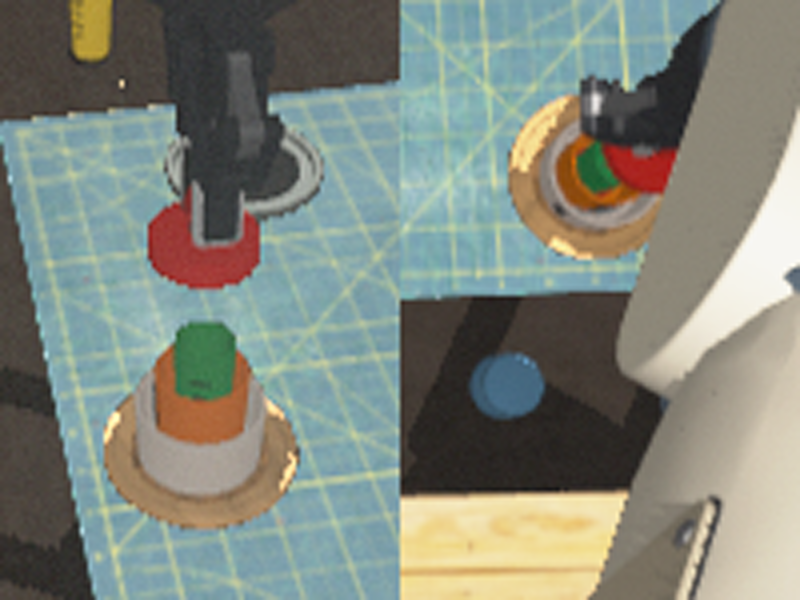

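The cap hangs level over the green cup (204,250), about 1.5 mm toward -x. I correct that and lower.

```bash
python3 -m handwheel '[[0, 0, 0, 1.5, 0.5, 10, 0], [0, 0, 0, 0, 0, 15, 0], [0, 0, 0, 0, 0, 15, 0], [0, 0, 0, 0, 0, 8, 0], [0, 0, 0, 0, 0, 0, 0]]' >/dev/null
python3 -m handwheel '[[0, 0, 0, 0, 0, 4, 0], [0, 0, 0, 0, 0, 3, 0], [0, 0, 0, 0, 0, 1, 0], [0, 0, 0, 0, 0, 0, 0], [0, 0, 0, 0, 0, 0, 0]]'
```

```text
clock: 27.93
eef_pos: [550.8, -326.8, 112.1]
tcp_rot: [3.141, -0.001, -0.0]
contact_force: [1.0, 0.0, 0.5]
opening: 0.184
grasp_force: 39.2
```

```bash
python3 -m handwheel '[[0, 0, 0, 0, 0, 1.5, 0], [0, 0, 0, 0, 0, 1.5, 0], [0, 0, 0, 0, 0, 1, 0], [0, 0, 0, 0, 0, 0, 0], [0, 0, 0, 0, 0, 0, 0]]'
```

```text
clock: 28.35
eef_pos: [550.7, -326.8, 107.9]
tcp_rot: [3.141, -0.0, -0.0]
contact_force: [-1.0, -0.2, 2.4]
opening: 0.191
grasp_force: 39.6
```

Contact comes at exactly the expected height of 107.9. I release, retreat and look.

```bash
python3 -m handwheel '[[0, 0, 0, 0, 0, 0, 0.3], [0, 0, 0, 0, 0, 0, 0.4], [0, 0, 0, 0, 0, 0, 0.5], [0, 0, 0, 0, 0, 0, 0.6], [0, 0, 0, 0, 0, 0, 0.6]]'
python3 -m handwheel '[[0, 0, 0, 0, 0, -5, 0.6], [0, 0, 0, 0, 0, -15, 0.6], [0, 0, 0, 0, 0, -30, 0.6], [0, 0, 0, 0, 0, -35, 0.6], [0, 0, 0, 0, 0, -10, 0.6]]'
python3 -m handwheel '[[0, 0, 0, 0, -36, 0, 0.6], [0, 0, 0, 0, -36, 0, 0.6], [0, 0, 0, 0, -36, 0, 0.6], [0, 0, 0, 0, -36, 0, 0.6], [0, 0, 0, 0, -36, 0, 0.6]]' >/dev/null
python3 -m handwheel '[[0, 0, 0, 0, -36, 0, 0.6], [0, 0, 0, 0, -36, 0, 0.6], [0, 0, 0, 0, -36, 0, 0.6], [0, 0, 0, 0, 0, 0, 0.6], [0, 0, 0, 0, 0, 0, 0.6]]'
python3 - <<'E'
from h import *
I={n:snap(n,n+'9') for n in('top','side')}
print('cap top pred',((proj('side',[549,-326.5,82.5])-[184,150])*3).round())
a=I['side'][150:340,184:314];c=I['top'][150:340,300:430]
cv2.imwrite('pics/c9.png',cv2.resize(np.hstack([a,c])[:,:,::-1],None,fx=3,fy=3,interpolation=cv2.INTER_CUBIC))
E
```

```text
clock: 28.77
eef_pos: [550.5, -326.6, 107.5]
tcp_rot: [-3.141, 0.0, -0.0]
contact_force: [-0.3, -0.2, 0.2]
opening: 0.599
grasp_force: 0.0
clock: 29.18
eef_pos: [552.5, -327.8, 208.0]
tcp_rot: [3.138, -0.005, -0.0]
contact_force: [0.3, -0.6, 0.1]
opening: 0.598
grasp_force: 0.0
clock: 30.02
eef_pos: [550.6, -36.9, 202.9]
tcp_rot: [3.142, -0.0, 0.003]
contact_force: [0.3, -0.2, -0.0]
opening: 0.601
grasp_force: 0.0
cap top pred [304. 324.]
```

View pics/c9.png

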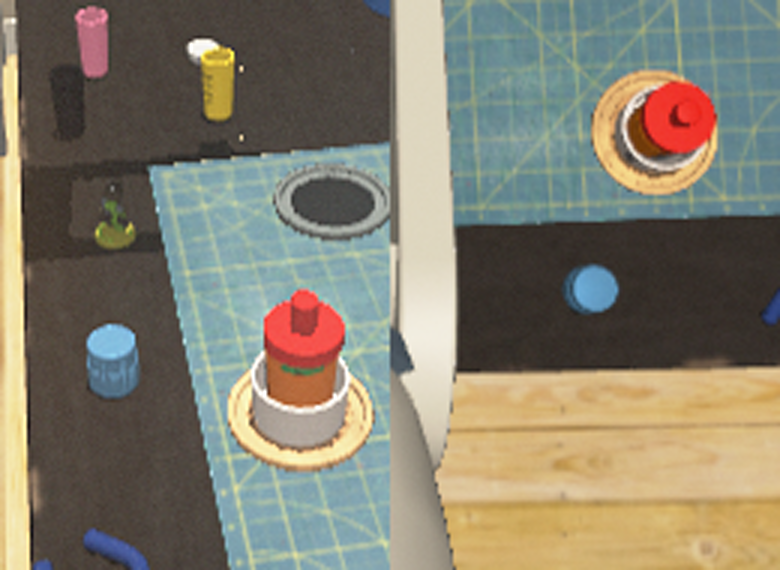

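The cap sits level, knob up, on the green cup (304,325 as predicted). The stack is upright, and the pot, tin and figure are undisturbed.

```bash
python3 -c "
from rig import r
print(r.sign_off())"
```

```text
the job is handed in; nothing more can be done
None
```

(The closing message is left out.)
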